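# Put the light box's lamp cartridge away switched off

## Task

Draw the lamp cartridge out of the light box, set it down flat on the table and let go of it, then with a fingertip slide the small switch in its top all the way towards the tab, which is off. Then take it up again and press it into its T-shaped cutout in the case, fully home on the cutout's floor, still switched off, and let go. Leave the lens, the amber glass, the elevation foot and the brass cap where they lie.

Things in the scene. Friction and masses are not known exactly. Their poses are not given: they have to be found in the camera images.
- cartridge: Loose aluminium T-shaped lamp cartridge, 130 g. Body 48 (x) x 40 (y) x 24 mm high; from the middle of its -x end a ribbed pull tab 24 long x 14 wide x 18 mm high runs to x = -48 mm. Origin: centre of the body's underside; z up, switch on top, x away from the tab. Starts in the light box's bay, standing on the table: tab and some 6 mm of body stick out; it comes out only straight along its -x.
- switch (a joint): Travel of the slide switch along the cartridge's -x: 0 = end away from the tab (on), 0.014 m = end at the tab (off). Starts within 3 mm of 0, hidden under the bay's roof. Held by friction (about 0.7 N), stays where left. A fingertip pressed lightly on it and dragged carries it along, or it can be pushed from behind.
- switch_top (a point): Centre of the top of the switch nub, 10 (x) x 9 (y) mm, in a slot 30 x 13 mm, 4 mm deep, in the middle of the cartridge's top. At joint 0 the nub is at x = 7 mm of the cartridge, at 0.014 at x = -7 mm. Its top is 26 mm above the cartridge's underside, 2 mm proud of its top face. Axes as the cartridge's.
- light_box: Fixed grey light box. Origin: on the table where the cartridge's origin starts (within 2 mm). Bay opens to -x, mouth at x = -18 mm; 45 wide, 30 mm high, its floor is the table. Bay block x -18..70, y -45..112 mm, 38 mm high; on it at y 46..112, x 12..70 mm a spring clip with an upright slide mount and a white pane, up to 106 mm high.
- bay_mouth (a point): Middle of the bay's mouth on the table level, 18 mm from the light box's origin along its -x. Axes as the light box's.
- case: Fixed open case, x -76..128, y -78..78 mm about its origin, rim 32 mm high, with a rigid black insert, its top 28 mm above the table. Origin: on the table under the T-shaped cutout. Two round recesses in its +x part: x 80, y -38 mm (46 mm wide, holds the brass cap) and x 80, y 38 mm (34 mm wide, empty).
- cutout (a point): On the floor of the T-shaped cutout, 6 mm above the table, 22 mm deep: the cartridge's origin belongs here, its x along this x (tab to -x), switch up. Play 3 mm round the body, 3.5 mm beside the tab. Finger notches x -19..19 mm run out to y = +-62 mm, full depth; no finger room at the tab. A leaf spring at each end pinches it: press with about 10 N; its weight does not seat it.
- condenser_lens: Bystander: thick glass lens, 50 mm wide, 19.5 mm high, loose on the table. Origin: centre of underside.
- heat_filter: Bystander: amber glass plate 50 x 50 x 4 mm, loose on the table. Origin: centre of underside.
- elevation_foot: Bystander: grey threaded foot standing on its 32 mm wide disc, 36 mm high, loose on the table. Origin: centre of underside.
- brass_cap: Bystander: brass lens cap 44 mm wide, 18 mm high, loose in the round recess of the case, its top 4 mm above the insert. Origin: centre of underside.
Mind the look-alikes: they are no part of the job. What is shaped like the cartridge but purple is not meant. There is more than one size of the light_box; the job needs the larger.

How it is judged:
By the outcome, as a careful person would: the job done as asked, in the order asked, and still so for the second after the job is handed in, with the robot touching nothing.
It also fails if it takes over 64 s, if anything falls off the work surface, if the arm or the gripper's body presses on something with over 40 N, if the wrist force passes 120 N, or if a joint passes its speed limit or range.

## Robot

A 6-joint arm with a two-finger parallel gripper is mounted at the origin on the work surface. World frame = base frame: x ahead of the robot, y to its left, z up, the work surface at z = 0. Lengths are in m, angles in rad, forces in N, time in s.
With the tool pointing down it reaches from about 0.25 to 0.775 m from the base axis. Payload 4 kg.
Tool frame: the origin (TCP) lies midway between the tips of the shut fingers; the grasp point (between the pads) lies 19 mm behind it; z points along the fingers, y is the line along which they close (so a half turn about z gives the same grasp; the last joint's range is limited). The gripper opens to 85 mm and grips with 20 to 120 N. Pads are 22 mm wide; open, the fingers measure 114 mm over their backs; the gripper's body (76 mm by 85 mm) begins 54 mm behind the grasp point. The pads swing forward as they close: fully open they stand 13 mm farther back than shut.
Start: joints at [1.103, 0.087, 1.371, -0, 1.684, -0.103], TCP at [0.196, 0.514, 0.231] pointing down, gripper open.
Joint ranges: [-3.1, 3.1], [-0.76, 2.03], [0.27, 2.55], [-1.08, 4.22], [0.17, 2.65], [-2.57, 2.57]. Speed limits (rad/s): [2.79, 2.79, 3.14, 3.14, 3.14, 3.14].

## Interface

Orientations are given as a unit quaternion [w, x, y, z].
In Python, from rig import bot, planner, imaging, workorder gives the robot as it stands. Calls block until the motion is done:
- bot.reach(position, orientation): joint-space move of the TCP to a pose.
- bot.move_linear(position, feed=0.15, ori=None): straight line of the TCP; ori=None keeps the orientation; feed is the mean speed in m/s.
- bot.move_joints(angles): joint-space move.
- bot.gripper_open() and bot.close(effort=None): open the fingers fully, or close them until they stop; effort is the grip in N (None keeps the last).
- bot.hold(seconds).
- planner.ik(position, orientation): joint angles nearest the present ones, or None.
- imaging.read_camera(name): name is "side" or "top" or "wrist"; returns the picture (384x512x3 uint8, red, green, blue); there is no depth.
- imaging.get_calibration(name): a dict with "camera_matrix" (3x3 intrinsics, pixels), "camera_from_world" (4x4, takes a point from world to camera coordinates). Camera axes: x right, y down, z forward; pixel columns grow to the right and rows downward; lengths in m; the calibration is good to about 2 mm. A picture is of the moment at which its call begins: read the wrist's pose just before it. get_calibration takes no time and is no camera call; for the wrist camera it gives the pose at the moment of the call.
A pose or a line that the arm cannot do raises bot.Unreachable and nothing moves.
- workorder.hand_in(): hands the job in; it is judged then, once.
Readings, each from a call of its own:
- bot.get_clock(): time.
- bot.get_q(): joint angles.
- bot.get_joint_vel(): joint speeds.
- bot.get_joint_torque(): joint torques, N m.
- bot.get_tool_pos(): TCP position.
- bot.get_tcp_rot(): TCP orientation.
- bot.get_ft_force(): force on the tool from outside, world axes, zero at the start.
- bot.get_wrist_torque(): the same for the moment, N m.
- bot.get_gripper_width(): opening from 0.0 (shut) to 1.0 (fully open).
- bot.get_finger_force(): force on a finger pad.
Only numpy, scipy, OpenCV 4.12 (cv2) and the standard library are available. Lean on these libraries where they do the work, as an engineer would, in place of code of your own. Each camera call takes 0.05 s, during which the arm holds its last target. There are 200 camera calls.

## Working session

There is one attempt and no reset: what is moved stays moved. The work goes in short steps, each a Python script; the robot and the scene stay as the last script left them, time stands still between calls to the robot, and variables do not carry over. Pictures are saved under pics/ and viewed, at most 10 in all, crops included, and the job is handed in when it is done.

```bash
ls; mkdir -p pics
python3 - <<'E'
from rig import bot, planner, imaging, workorder
import cv2, numpy as np
np.set_printoptions(precision=4,suppress=True)
for n in ["top","side"]:
    im=imaging.read_camera(n); cv2.imwrite(f"pics/{n}0.png",cv2.resize(im[:,:,::-1],(800,600),interpolation=cv2.INTER_CUBIC))
    cv2.imwrite(f"pics/{n}0_raw.png",im[:,:,::-1])
    c=imaging.get_calibration(n); print(n,c["camera_matrix"],c["camera_from_world"])
print(bot.get_clock(), bot.get_tcp_rot(), bot.get_tool_pos())
E
```

```text
pics
top [[388.3609   0.     258.8143]
 [  0.     388.3609 194.7913]
 [  0.       0.       1.    ]] [[ 0.0247 -0.9997 -0.0009  0.0024]
 [-0.9918 -0.0244 -0.1256  0.5717]
 [ 0.1255  0.004  -0.9921  1.0886]
 [ 0.      0.      0.      1.    ]]
side [[422.8448   0.     253.7854]
 [  0.     422.8448 199.7174]
 [  0.       0.       1.    ]] [[ 0.8454 -0.5338  0.0172 -0.4844]
 [-0.2887 -0.4838 -0.8262  0.2137]
 [ 0.4494  0.6935 -0.5631  0.9407]
 [ 0.      0.      0.      1.    ]]
0.1 [-0.0003  0.1814  0.9834 -0.001 ] [0.196  0.5134 0.2302]
```

View pics/top0.png

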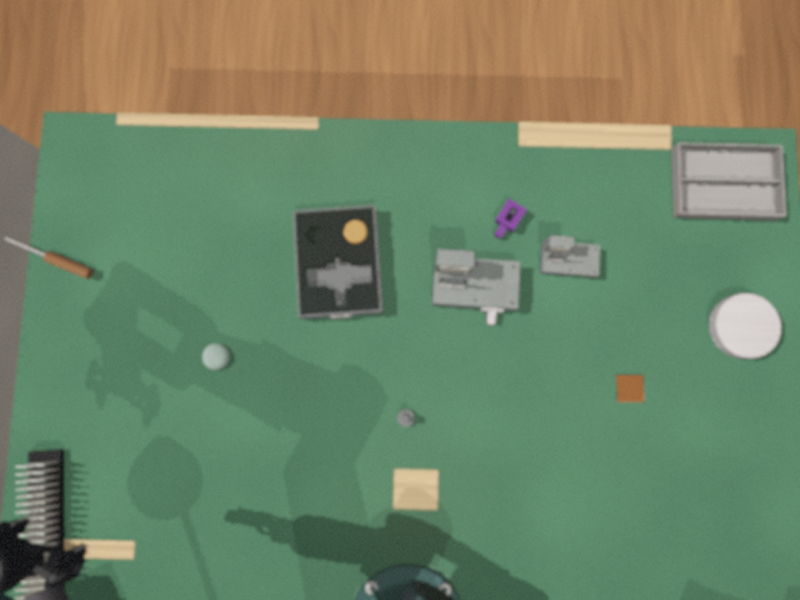

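View pics/side0.png

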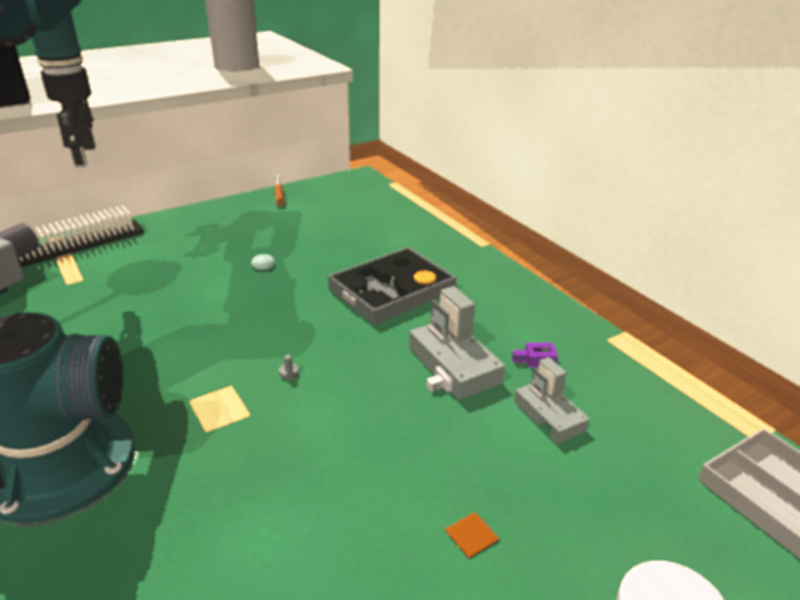

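Top picture (800x600): the case is at about (338,262) with its tab to the bottom. The larger light box is at (476,280), with the white tab at (492,316). The lens is at (216,356), the foot at (405,418) and the amber glass at (630,388). Next: coarse positions and the wrist camera offset.

```bash
cat > h.py <<'E'
from rig import bot, planner, imaging, workorder
import cv2, numpy as np
np.set_printoptions(precision=4,suppress=True)
def pix2w(K,T,uv,z):
    R,t=T[:3,:3],T[:3,3]; o=-R.T@t
    d=R.T@np.linalg.solve(K,[uv[0],uv[1],1.0]); return o+d*(z-o[2])/d[2]
def proj(K,T,P):
    p=(T[:3,:3]@np.atleast_2d(P).T).T+T[:3,3]; q=(K@p.T).T; return q[:,:2]/q[:,2:]
def down(yaw):  # tool z down, tool x at angle yaw+pi (tool y = yaw+90deg)
    a=(yaw+np.pi)/2; return [0.0,np.cos(a),np.sin(a),0.0]
def shot(n,name):
    c=imaging.get_calibration(n); im=imaging.read_camera(n); K,T=np.array(c["camera_matrix"]),np.array(c["camera_from_world"])
    cv2.imwrite(f"pics/{name}_raw.png",im[:,:,::-1]); np.savez(f"pics/{name}.npz",K=K,T=T)
    cv2.imwrite(f"pics/{name}.png",cv2.resize(im[:,:,::-1],(800,600),interpolation=cv2.INTER_CUBIC)); return K,T
E
python3 - <<'E'
from h import *
c=imaging.get_calibration("top"); K,T=np.array(c["camera_matrix"]),np.array(c["camera_from_world"])
for n,u,z in [("tabtip",(492,322),.018),("case nw",(296,211),.032),("case ne",(374,207),.032),("case se",(381,311),.032),("case sw",(301,316),.032),("box sw",(434,304),.038),("box se",(519,310),.038),("box ne",(520,262),.038),("foot",(405,418),.036)]:
    print(n,pix2w(K,T,np.array(u)*.64,z))
c=imaging.get_calibration("wrist"); Tw=np.array(c["camera_from_world"]); print(c["camera_matrix"])
q=bot.get_tcp_rot(); from scipy.spatial.transform import Rotation as R
Rt=R.from_quat([q[1],q[2],q[3],q[0]]).as_matrix(); o=-Tw[:3,:3].T@Tw[:3,3]
print("cam in tool",Rt.T@(o-bot.get_tool_pos())," cam axes in tool\n",Rt.T@Tw[:3,:3].T, Rt)
E
```

```text
tabtip [ 0.5445 -0.1485  0.018 ]
case nw [0.7454 0.2266 0.032 ]
case ne [0.7569 0.0789 0.032 ]
case se [0.5585 0.0597 0.032 ]
case sw [0.5455 0.2078 0.032 ]
box sw [ 0.5733 -0.0382  0.038 ]
box se [ 0.566  -0.1954  0.038 ]
box ne [ 0.6562 -0.1972  0.038 ]
foot [0.3642 0.0103 0.036 ]
[[271.268    0.     250.4232]
 [  0.     271.268  190.5384]
 [  0.       0.       1.    ]]
cam in tool [ 0.0727  0.0008 -0.1417]  cam axes in tool
 [[ 0.0002 -0.9601 -0.2798]
 [ 1.      0.0002  0.0001]
 [-0.0001 -0.2798  0.9601]] [[-0.9342  0.3567 -0.0009]
 [ 0.3567  0.9342 -0.0019]
 [ 0.0002 -0.0021 -1.    ]]
```

Run:
```python
from h import *
bot.reach([.672,.143,.10],down(.088)); bot.hold(.3); shot("wrist","case1"); print(bot.get_tool_pos(),bot.get_clock())
bot.reach([.61,-.14,.13],down(-.04)); bot.hold(.3); shot("wrist","box1"); print(bot.get_tool_pos(),bot.get_clock())
```

```text
[0.6719 0.1434 0.1002] 2.6583
[ 0.6102 -0.1391  0.1298] 4.1333
```

View pics/case1.png

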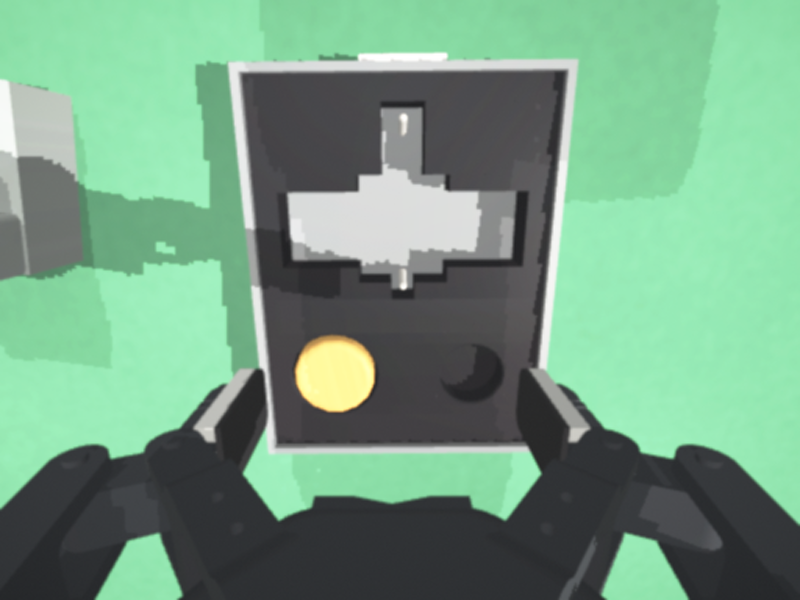

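View pics/box1.png

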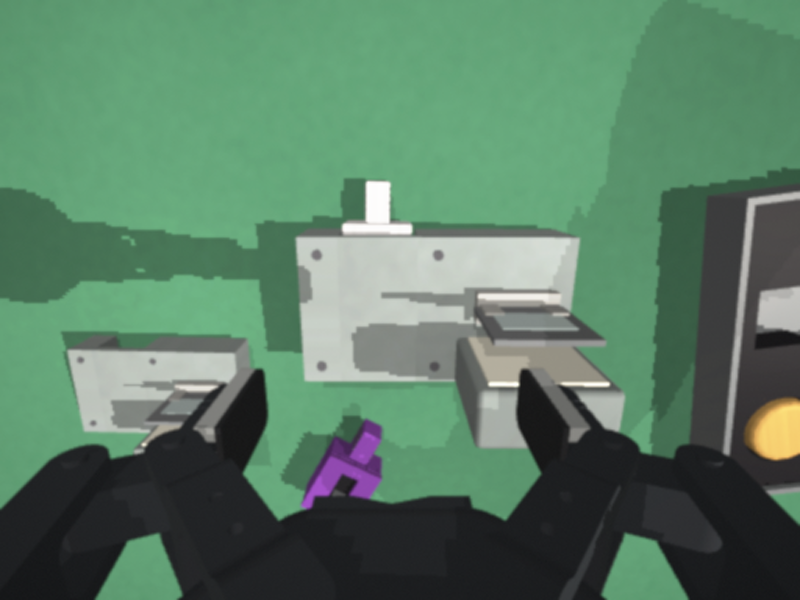

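Case picture: the T opens in the expected sense (tab towards the top of the picture, toward the robot), with rim corners (230,63), (578,60) and (270,453), and notch corners (278,192), (528,190), (283,265) and (524,265). Box picture: block top corners (297,237), (578,238) and (305,381); tab tip corners (366,181) and (390,181); body front corners (343,224) and (411,224).

```bash
cat >> h.py <<'E'
from scipy.optimize import least_squares
def fit(view,loc,uv,g):
    d=np.load(f"pics/{view}.npz"); loc=np.array(loc)*1e-3; uv=np.array(uv)*.64
    def W(p):
        c,s=np.cos(p[2]),np.sin(p[2]); return np.c_[p[0]+c*loc[:,0]-s*loc[:,1],p[1]+s*loc[:,0]+c*loc[:,1],loc[:,2]]
    r=least_squares(lambda p:(proj(d["K"],d["T"],W(p))-uv).ravel(),g,loss="soft_l1")
    return r.x,(proj(d["K"],d["T"],W(r.x))-uv)
E
python3 - <<'E'
from h import *
L=[(-76,-78,32),(-76,78,32),(128,-78,32),(-19,-62,28),(-19,62,28),(19,-62,28),(19,62,28),(-27,-23,28),(-27,23,28),(27,-23,28),(27,23,28)]
U=[(230,63),(578,60),(270,453),(278,192),(528,190),(283,265),(524,265),(359,175),(447,175),(360,281),(443,281)]
print("case",*fit("case1",L,U,[.63,.14,.08]))
print("box",*fit("box1",[(-18,-45,38),(-18,112,38),(70,-45,38)],[(297,237),(578,238),(305,381)],[.59,-.15,-.04]))
print("cart",*fit("box1",[(-48,-7,18),(-48,7,18),(-24,-20,24),(-24,20,24)],[(366,181),(390,181),(343,224),(411,224)],[.59,-.15,-.04]))
E
```

```text
case [0.6263 0.147  0.0968] [[-1.4199 -1.5644]
 [ 1.1698 -1.5538]
 [-0.8724  0.9513]
 [-0.7083  0.1594]
 [ 1.2954  0.1468]
 [ 0.0259  2.0406]
 [-0.1131  0.855 ]
 [-1.9535 -0.2482]
 [ 2.4806 -0.7368]
 [-0.5291  1.0684]
 [ 2.9363  0.6363]]
box [ 0.5891 -0.1444 -0.0416] [[-0.7102 -0.0426]
 [ 1.7626 -0.0503]
 [-0.3377  0.3268]]
cart [ 0.5894 -0.1451 -0.0475] [[-0.2836 -0.1176]
 [-0.1058  0.0337]
 [-0.1226 -0.154 ]
 [ 0.5796  0.2622]]
```

Run:
```python
from h import *
yaw=-.045; c,s=np.cos(yaw),np.sin(yaw); o=np.array([.5893,-.1449])
P=lambda x,z:[o[0]+c*x,o[1]+s*x,z]
bot.move_linear(P(-.037,.11),feed=.2,ori=down(yaw)); bot.move_linear(P(-.037,.006),feed=.12)
print(bot.get_ft_force()); bot.close(25); print("w",bot.get_gripper_width(),bot.get_finger_force(),bot.get_ft_force(),bot.get_tool_pos())
bot.move_linear(P(-.08,.006),feed=.06); print(bot.get_gripper_width(),bot.get_ft_force())
bot.move_linear(P(-.132,.006),feed=.08); print(bot.get_gripper_width(),bot.get_ft_force())
bot.gripper_open(); print(bot.get_ft_force(),bot.get_tool_pos())
bot.move_linear(P(-.132,.06),feed=.15); bot.move_linear(P(-.045,.10),feed=.2); bot.hold(.3); shot("wrist","cart1"); print(bot.get_tool_pos(),bot.get_clock())
```

```text
[0.232  0.4126 1.5627]
w 0.15413249952812705 27.42566227912903 [-0.9636 -0.7092  1.3405] [ 0.5525 -0.1434  0.0063]
0.1561184157117128 [-3.2101  0.013   6.4761]
0.15336417105042477 [-2.2773  0.0816  6.7762]
[-0.0346  0.7693 -0.0359] [ 0.4574 -0.139   0.006 ]
[ 0.5436 -0.1428  0.0997] 10.1
```

View pics/cart1.png

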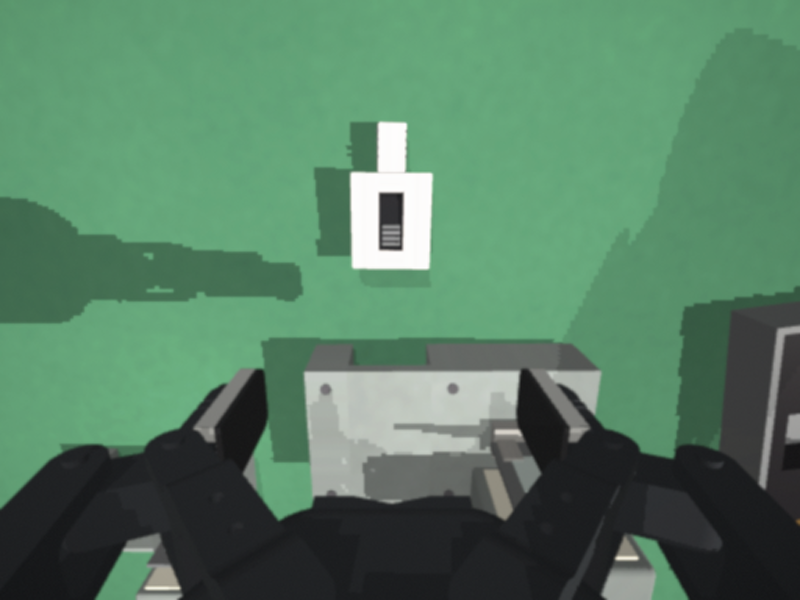

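The cartridge is out and flat on the table. Body corners are at (351,173), (433,173), (352,268) and (430,270), tab tip corners at (378,122) and (407,122). The nub, at about (391,236), is at the end away from the tab (on).

Run:
```python
from h import *
p,r=fit("cart1",[(-48,-7,18),(-48,7,18),(-24,-20,24),(-24,20,24),(24,-20,24),(24,20,24)],[(378,122),(407,122),(351,173),(433,173),(352,268),(430,270)],[.5,-.14,-.04])
print(p,r.round(1).tolist()); np.save("cart.npy",p)
d=np.load("pics/cart1.npz"); n=pix2w(d["K"],d["T"],np.array([391,236])*.64,.026); c,s=np.cos(p[2]),np.sin(p[2]); v=n[:2]-p[:2]
print("nub local",c*v[0]+s*v[1],-s*v[0]+c*v[1])
```

```text
[ 0.4946 -0.1392 -0.0554] [[0.1, -0.0], [-0.1, 0.2], [0.2, -0.2], [-0.2, 0.4], [0.5, 0.2], [-0.5, -0.6]]
nub local 0.006628844358027529 -0.00018515695661105807
```

Run:
```python
from h import *
p=np.load("cart.npy"); yaw=p[2]; c,s=np.cos(yaw),np.sin(yaw)
P=lambda x,z:[p[0]+c*x,p[1]+s*x,z]
def fz():
    return np.mean([(bot.hold(.02),bot.get_ft_force()[2])[1] for _ in range(4)])
bot.close(25); bot.reach(P(.008,.06),down(yaw)); bot.move_linear(P(.008,.030),feed=.08); f0=fz(); print(f0,bot.get_tool_pos())
z=.030
while z>.0225:
    z-=.0005; bot.move_linear(P(.008,z),feed=.02); f=fz()-f0
    if f>2.5: break
print("contact",z,f)
bot.move_linear(P(-.009,z),feed=.03); print("after drag",fz()-f0,bot.get_ft_force(),bot.get_clock())
bot.move_linear(P(-.009,.06),feed=.15); bot.move_linear(P(.05,.10),feed=.25); bot.gripper_open(); bot.hold(.2); shot("wrist","cart2")
im=cv2.imread("pics/cart2_raw.png"); cv2.imwrite("pics/cart2c.png",cv2.resize(im[40:220,160:340],(600,600),interpolation=cv2.INTER_CUBIC)); print(bot.get_clock())
```

```text
0.12647581861021523 [ 0.5031 -0.1398  0.0304]
contact 0.025499999999999995 4.177449156897671
after drag 6.053829621791714 [1.2138 0.642  6.0038] 15.4333
17.2833
```

View pics/cart2c.png

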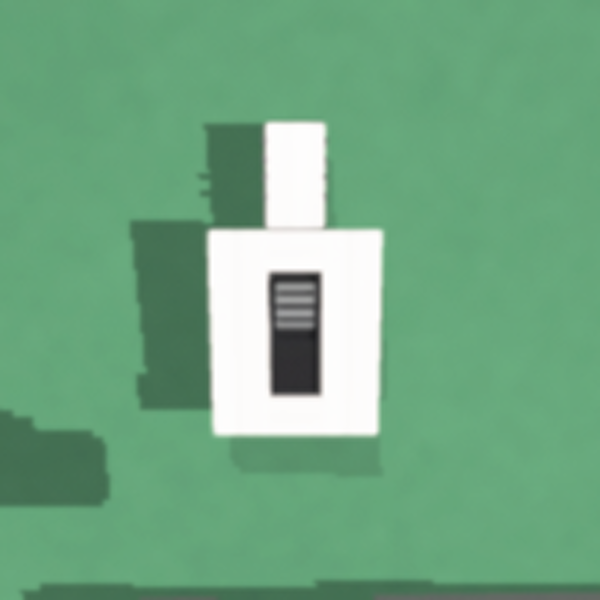

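The nub centre is now 7.1 mm from the slot centre on the tab side, so the switch is fully off. Next: grasp across the body, carry it to the case and check alignment before inserting.

```bash
cat >> h.py <<'E'
def fitz(view,loc,uv,g):
    d=np.load(f"pics/{view}.npz"); loc=np.array(loc)*1e-3; uv=np.array(uv)*.64
    def W(p):
        c,s=np.cos(p[2]),np.sin(p[2]); return np.c_[p[0]+c*loc[:,0]-s*loc[:,1],p[1]+s*loc[:,0]+c*loc[:,1],loc[:,2]+p[3]]
    r=least_squares(lambda p:(proj(d["K"],d["T"],W(p))-uv).ravel(),list(g)+[0],loss="soft_l1")
    return r.x,np.abs(r.fun).max()
E
python3 - <<'E'
from h import *
L=[(-76,-78,32),(-76,78,32),(128,-78,32),(-19,-62,28),(-19,62,28),(19,-62,28),(19,62,28),(-27,-23,28),(-27,23,28),(27,-23,28),(27,23,28)]
U=[(230,63),(578,60),(270,453),(278,192),(528,190),(283,265),(524,265),(359,175),(447,175),(360,281),(443,281)]
print("case dz",*fitz("case1",L,U,[.63,.14,.08]))
C=[(-48,-7,18),(-48,7,18),(-24,-20,24),(-24,20,24),(24,-20,24),(24,20,24)]
uv=(np.array([(265,122),(326,122),(208,230),(383,230),(213,436),(379,435)])/(600/180)+[160,40])/.64
p,r=fit("cart2",C,uv,[.5,-.14,-.05]); print("cart",p,np.abs(r).max(),"dz",*fitz("cart2",C,uv,p))
yaw=p[2]
bot.move_linear([p[0],p[1],.075],feed=.2,ori=down(yaw)); bot.move_linear([p[0],p[1],.0035],feed=.1); print(bot.get_ft_force())
bot.close(60); print("w",bot.get_gripper_width()*85,bot.get_finger_force(),bot.get_tool_pos())
bot.move_linear([p[0],p[1],.09],feed=.12)
k=[.6263,.147,.0968]; bot.reach([k[0]-.03,k[1],.10],down(k[2])); bot.move_linear([k[0],k[1],.040],feed=.1); bot.hold(.2)
print(bot.get_gripper_width()*85,bot.get_finger_force(),bot.get_ft_force(),bot.get_tool_pos(),bot.get_clock()); shot("wrist","hover")
im=cv2.imread("pics/hover_raw.png"); cv2.imwrite("pics/hoverc.png",cv2.resize(im[0:240,110:430],(800,600),interpolation=cv2.INTER_CUBIC))
E
```

```text
case dz [ 0.6264  0.147   0.0961 -0.0027] 2.423938063911919
cart [ 0.4946 -0.1392 -0.0542] 0.4872751781776685 dz [ 0.4946 -0.1392 -0.0542  0.001 ] 0.3774822914867002
[ 0.3997  0.4477 -0.1413]
w 38.46804372217142 62.854354083538055 [ 0.4953 -0.1396  0.0044]
38.64029044793916 62.36608386039734 [-0.2281 -0.0186 -0.7594] [0.6267 0.1472 0.0411] 22.1333
```

View pics/hoverc.png

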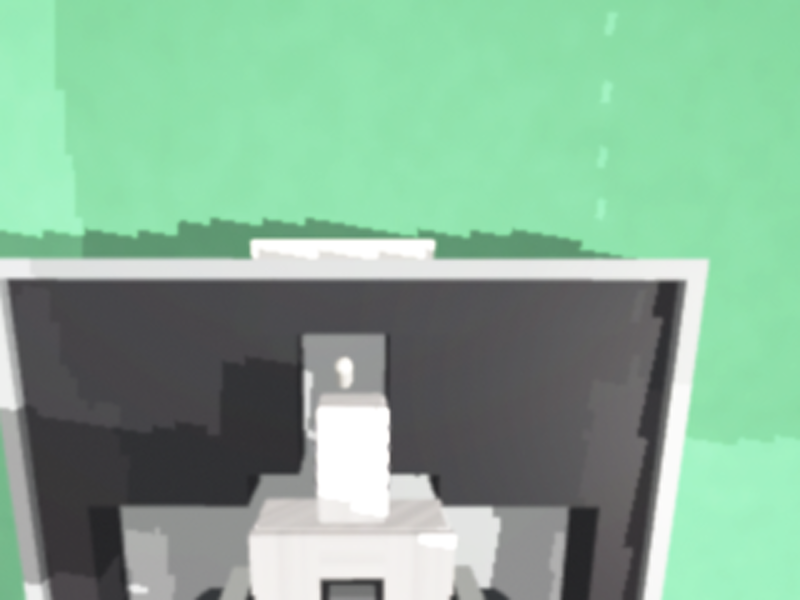

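Run:
```python
from h import *
cv=lambda a:(np.array(a)/2.5+[110,0])/.64
L=[(-76,78,32),(-19,-62,28),(-19,62,28),(-27,-23,28),(-27,23,28)]
U=cv([(708,260),(90,507),(597,507),(250,474),(438,474)])
print("case",*fit("hover",L,U,[.626,.147,.096])); print(fitz("hover",L,U,[.626,.147,.096]))
d=np.load("pics/hover.npz")
a,b=[pix2w(d["K"],d["T"],u*.64,.028) for u in cv([(303,334),(387,334)])]; print("slot corners",a,b,np.linalg.norm(b-a))
C=[(-48,-7,54.5),(-48,7,54.5),(-24,-20,60.5),(-24,20,60.5)]
print("cart",*fit("hover",C,cv([(318,402),(388,402),(249,535),(456,535)]),[.626,.147,.096]))
```

```text
case [0.6265 0.1464 0.0959] [[ 0.7428 -0.5081]
 [-2.0073 -0.0842]
 [ 1.0181  0.1246]
 [-1.8035  0.4316]
 [ 0.4186  0.5137]]
(array([ 0.6268,  0.1469,  0.0968, -0.0019]), np.float64(0.6908154250952521))
slot corners [0.5677 0.132  0.028 ] [0.5658 0.1507 0.028 ] 0.018814206058275825
cart [0.6254 0.1487 0.095 ] [[-0.7063  0.7553]
 [ 0.6019  0.8168]
 [-0.1153 -0.9197]
 [ 0.1791 -0.7655]]
```

The cartridge sits centred in the tool. The case centre lies about 1.8 mm to -y of it, a wrist camera bias. I correct to (0.627, 0.145) and insert with force watch.

Run:
```python
from h import *
k=[.627,.145,.0962]
bot.move_linear([k[0],k[1],.036],feed=.05,ori=down(k[2])); bot.hold(.1)
f0=np.array(bot.get_ft_force()); z=.036
while z>.0075:
    z-=.002 if z>.0125 else .001
    bot.move_linear([k[0],k[1],z],feed=.04); bot.hold(.06); f=np.array(bot.get_ft_force())-f0
    print(round(z,4),f.round(1),round(bot.get_tool_pos()[2],4))
    lim=22 if z<.0115 else 14
    if f[2]>lim or np.hypot(f[0],f[1])>12: print("stop"); break
print(bot.get_clock(),bot.get_gripper_width()*85,bot.get_finger_force(),bot.get_wrist_torque())
```

```text
0.034 [-1.2 -2.  -0. ] 0.0339
0.032 [-0.4 -0.7  1.1] 0.0319
0.03 [-0.6 -0.4 -0.1] 0.0299
0.028 [-0.7 -0.4 -1.1] 0.0279
0.026 [-0.5 -1.1  0.3] 0.0259
0.024 [-1.5 -1.6  0.1] 0.0241
0.022 [-0.2 -0.6  3.3] 0.0223
0.02 [-0.7 -0.4  6.7] 0.021
0.018 [-0.1  0.2 -1.6] 0.0168
0.016 [ 0.1 -0.2 -0.6] 0.0153
0.014 [-0.9  0.4  0.4] 0.0137
0.012 [-0.6 -0.5  0.6] 0.0118
0.011 [-0.1 -1.5  2.5] 0.0111
0.01 [-0.7 -0.9  4.7] 0.0105
0.009 [-3.  -0.9  7.8] 0.0104
0.008 [-4.7 -1.  11.6] 0.0104
0.007 [-5.8 -2.  14.8] 0.0104
27.775 38.76680882412734 64.36517626047134 [-0.1918  0.8505 -0.0155]
```

Run:
```python
from h import *
k=[.627,.145,.0962]; q=lambda:bot.get_tool_pos()[2]
for z in [.006,.005,.004]:
    bot.move_linear([k[0],k[1],z],feed=.04); bot.hold(.15); print(z,bot.get_ft_force(),np.mean([q() for _ in range(5)]))
bot.move_linear([k[0],k[1],.0100],feed=.03); bot.hold(.1); print(bot.get_ft_force(),q())
bot.gripper_open(); bot.hold(.2); print(bot.get_ft_force())
bot.move_linear([k[0],k[1],.08],feed=.1); bot.move_linear([k[0]+.045,k[1],.10],feed=.2); bot.hold(.2); shot("wrist","done"); print(bot.get_clock())
im=cv2.imread("pics/done_raw.png"); cv2.imwrite("pics/donec.png",cv2.resize(im[20:245,120:420],(800,600),interpolation=cv2.INTER_CUBIC))
```

```text
0.006 [-6.9324 -0.2013 18.3407] 0.010415355883386886
0.005 [-9.9007 -1.6334 22.0172] 0.010372884361407795
0.004 [-10.6348  -1.3595  25.2371] 0.010379624822890683
[-2.349   0.3313  6.4613] 0.010415175127049113
[ 0.1597  0.2496 -0.4558]
31.65
```

View pics/donec.png

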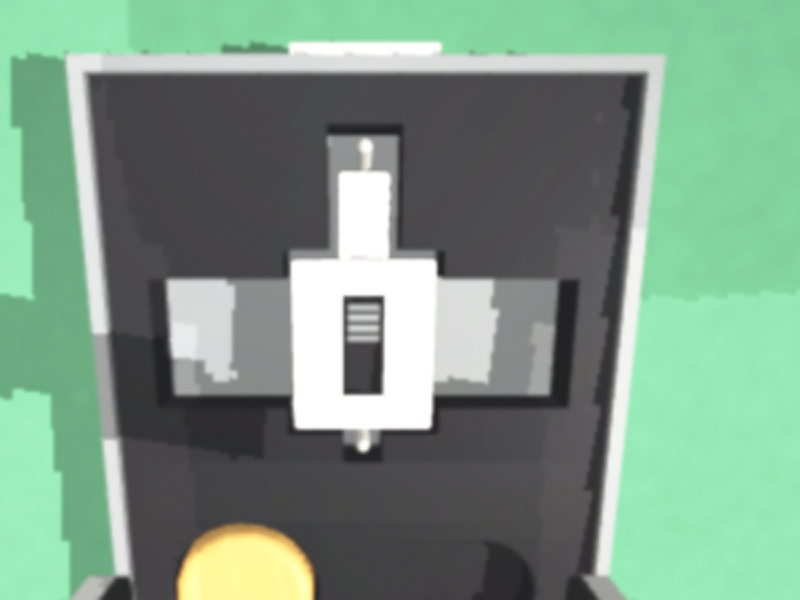

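The cartridge sits in the T with the switch at the tab end. The stop was rigid, 6.0 mm above the height at which I grasped it on the table. I'll verify it is level and seated by pressing each end with shut fingers, clear of the nub.

Run:
```python
from h import *
k=[.627,.145,.0962]; c,s=np.cos(k[2]),np.sin(k[2]); P=lambda x,z:[k[0]+c*x,k[1]+s*x,z]
bot.close(25)
for x in (.022,-.027):
    bot.move_linear(P(x,.06),feed=.2); bot.move_linear(P(x,.034),feed=.1); bot.hold(.1); f0=bot.get_ft_force()[2]; z=.034
    while z>.022:
        z-=.001; bot.move_linear(P(x,z),feed=.04); bot.hold(.06); f=bot.get_ft_force()[2]-f0
        if f>1.5: print(x,round(z,4),round(f,1),np.mean([bot.get_tool_pos()[2] for _ in range(5)]).round(4))
        if f>14: break
    bot.move_linear(P(x,.06),feed=.15)
bot.move_linear(P(.045,.10),feed=.2); bot.gripper_open(); bot.hold(.2); shot("wrist","fin"); print(bot.get_clock(),bot.get_ft_force())
im=cv2.imread("pics/fin_raw.png"); cv2.imwrite("pics/finc.png",cv2.resize(im[20:245,120:420],(800,600),interpolation=cv2.INTER_CUBIC))
```

```text
0.022 0.029 5.1 0.0301
0.022 0.028 8.0 0.0301
0.022 0.027 11.5 0.03
0.022 0.026 15.0 0.03
-0.027 0.029 6.2 0.0301
-0.027 0.028 8.9 0.03
-0.027 0.027 14.0 0.0299
41.1667 [-0.2846 -0.199   0.3447]
```

View pics/finc.png

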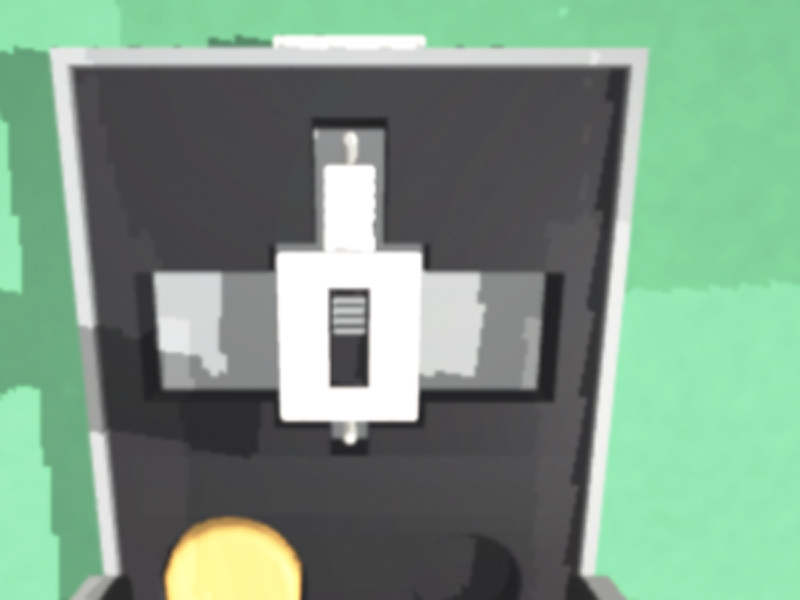

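Both ends of the body top are at 30.0 mm, which is level and on the floor. The nub, at about (349,315), is still at the tab end, and the gripper is clear.

```bash
python3 -c "
from h import *
print(workorder.hand_in())"
```

```text
the job is handed in; nothing more can be done
None
```

The job is handed in at about 41 s of the 64 s: the cartridge is switched off and pressed home in the T-shaped cutout, with both ends of its body top measured at 30.0 mm (the fully seated height), and the gripper is open and clear of it.

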